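# Swap two misplaced books in a desk rack

### The job

The red book and the blue book in the desk rack stand in each other's bays: swap them, so that each stands in the bay with the felt strip of its own colour. Set them down gently, without letting them drop, upright on the rack's floor, square in the bay and about centred front to back like the other books, and leave everything else on the desk where it is.

Things in the scene. Friction and masses are not known exactly. Their poses are not given: they have to be found in the camera images.
- rack: Low pale-wood book rack, fixed, turned up to 15 degrees: floor 180 mm (x) by 400 (y), 12 thick; six upright fins (120 long in x, 20 thick, tops 67 above the desk) make five bays along y, each 56 wide, centres at y = -152, -76, 0, 76, 152 mm. Four hold a book, one is empty. Origin: centre of its underside, on the desk; z up.
- tab_red: Red felt strip, 172 mm (x) by 44 (y), 1 mm thick, flat on the floor of one bay of the rack, seen before and behind the book that stands there; marks the bay where the red book belongs (the blue book stands there at first). It is soft: things stand straight on the bay floor. Origin: middle of the bay, at floor height; axes as the rack's.
- tab_blue: Blue felt strip, 172 mm (x) by 44 (y), 1 mm thick, flat on the floor of one bay of the rack, seen before and behind the book that stands there; marks the bay where the blue book belongs (the red book stands there at first). It is soft: things stand straight on the bay floor. Origin: middle of the bay, at floor height; axes as the rack's.
- tab_green: Green felt strip, 172 mm (x) by 44 (y), 1 mm thick, flat on the floor of one bay of the rack, seen before and behind the book that stands there; marks the green book's bay. It is soft: things stand straight on the bay floor. Origin: middle of the bay, at floor height; axes as the rack's.
- tab_cream: Cream felt strip, 172 mm (x) by 44 (y), 1 mm thick, flat on the floor of one bay of the rack, seen before and behind the book that stands there; marks the cream book's bay. It is soft: things stand straight on the bay floor. Origin: middle of the bay, at floor height; axes as the rack's.
- tab_spare: Black felt strip, 172 mm (x) by 44 (y), 1 mm thick, flat on the floor of one bay of the rack, seen before and behind the book that stands there; marks the spare bay, empty at first. It is soft: things stand straight on the bay floor. Origin: middle of the bay, at floor height; axes as the rack's.
- red_book: Small hardback book with a red cover, standing upright in the rack: 34 mm thick (its y), 110 deep (x, spine at +x, cream page edges at -x), 142 tall (z). Origin: centre of its underside. 0.3 to 0.5 kg, rigid; may be gripped firmly across its thickness near the top.
- blue_book: Small hardback book with a dark blue cover, standing upright in the rack: 26 mm thick (its y), 105 deep (x, spine at +x, cream page edges at -x), 134 tall (z). Origin: centre of its underside. 0.2 to 0.4 kg, rigid; may be gripped firmly across its thickness near the top.
- green_book: Small hardback book with a green cover, standing upright in the rack: 30 mm thick (its y), 108 deep (x, spine at +x, cream page edges at -x), 140 tall (z). Origin: centre of its underside. Already in its own bay; leave it.
- cream_book: Small hardback book with a cream cover, standing upright in the rack: 24 mm thick (its y), 100 deep (x, spine at +x, cream page edges at -x), 130 tall (z). Origin: centre of its underside. Already in its own bay; leave it.
- mug: Blue ceramic mug, 82 mm wide, 95 tall, handle at its +y; origin at the centre of its underside. Bystander on the right of the desk.
- pen_pot: Black pot with three pens, 72 mm wide, 95 tall, pens to 160; origin at the centre of its underside. Bystander on the left.
- stapler: Black and steel stapler, 135 mm long (x), 36 wide, 47 tall; origin at the centre of its underside. Bystander on the right.
- paperweight: Green glass paperweight, 72 mm wide, 44 tall; origin at the centre of its underside. Bystander on the left.
Mind the look-alikes: they are no part of the job. Of the things like the red_book, leave any that is yellow; of the rest the larger one is meant.

How it is judged:
By the outcome, as a careful person would: the job done as asked, in the order asked, and still so for the second after the job is handed in, with the robot touching nothing.
It also fails if it takes over 64 s, if anything falls off the work surface, if the arm or the gripper's body presses on something with over 40 N, if the wrist force passes 120 N, or if a joint passes its speed limit or range.

### The arm

A 6-joint arm with a two-finger parallel gripper is mounted at the origin on the work surface. World frame = base frame: x ahead of the robot, y to its left, z up, the work surface at z = 0. Lengths are in mm, angles in rad, forces in N, time in s.
With the tool pointing down it reaches from about 150 to 775 mm from the base axis. Payload 6.1 kg.
Tool frame: the origin (TCP) lies midway between the tips of the shut fingers; the grasp point (between the pads) lies 19 mm behind it; z points along the fingers, y is the line along which they close (so a half turn about z gives the same grasp; the last joint's range is limited). The gripper opens to 85 mm and grips with 20 to 120 N. Pads are 22 mm wide; open, the fingers measure 114 mm over their backs; the gripper's body (76 mm by 85 mm) begins 54 mm behind the grasp point. The pads swing forward as they close: fully open they stand 13 mm farther back than shut.
Start: joints at [-1.132, 0.126, -0.04, 1.405, 0, 1.571], TCP at [223.04, -475.249, 231.295] pointing down, gripper open.
Joint ranges: [-2.72, 2.72], [-0.95, 1.95], [-1.27, 1.35], [-1.78, 2.02], [-1.46, 1.47], [-3.14, 3.14]. Speed limits (rad/s): [2.39, 2.39, 3.01, 3.14, 3.14, 3.14].

### API

Orientations are given as a rotation vector (axis times angle).
In Python, from plant import robot gives the robot as it stands.
- The arm moves only by the tool step_arm, never from a script. Its argument "plan" is a list of rows, each a list of 7 numbers: the shift along the world's x, y, z scaled (see below), then the turn, a rotation vector about the world's x, y, z scaled (see below), then the opening, from 0 (shut) to 1 (fully open). In form: [[dx, dy, dz, rx, ry, rz, hand], ...]. A call has exactly 10 rows; each row is the pose to reach, as a shift and turn from the pose commanded when the call began; what a row does not reach only later rows make up. The controller multiplies each number of a shift by 0.15 m and each number of a turn by 90 degrees. A row lasts 1/10 s, in which the tool goes at most 50 mm and 8.59 degrees, less where a joint would pass 70% of its speed; a pose out of reach is approached as far as the arm can. A call with a number of a shift or a turn outside -1 to 1 is refused whole. A call with a gripper value outside its range is refused whole. The fingers move at their own pace and stop on an object; "newtons" is the grip in N (left out, the last holds). Time passes only in rows, so rows that repeat a pose let the fingers close, or fill a call up. It gives the time, the measured TCP pose, the force, the opening and the grip force at its end, in the units of the state.
- robot.sense(): the state, without advancing time (a new reading comes with each control period).
- robot.camera(name): name is "side" or "top" or "wrist"; returns (picture, depth): 480x640x3 uint8, red, green, blue; 480x640 float32, mm along the optical axis (not along the pixel's ray), 0 where there is no reading.
- robot.camera_params(name): a dict with "camera_matrix" (3x3 intrinsics, pixels), "rvec" (rotation vector, rad) and "tvec" (3), from world to camera coordinates, as OpenCV has them. Camera axes: x right, y down, z forward; pixel columns grow to the right and rows downward; lengths in mm; the calibration is good to about 2 mm. A picture is of the moment at which its call begins: read the wrist's pose just before it. camera_params takes no time and is no camera call; for the wrist camera it gives the pose at the moment of the call.
- robot.close_job(): hands the job in; it is judged then, once.
Trained networks look in the newest picture that a camera, given by its name, has taken for a name from the list of things; names that differ only in an ending like _2 or _b are one class to them, and where a whole thing is asked for, a point or a joint stands for the part that bears it (a point fixed in the world has none). Each returns a list of dicts, best first, with "score" (0 to 1); they miss things now and then, are a little off and sometimes report something else, mostly with a low value. They report only what shows in the picture. A call takes as long as a camera call. They do not tell look-alikes from the thing itself.
- robot.find_in(camera, label): "xyz" ([x, y, z] in mm, in world coordinates, good to about 4 mm: the middle of the surface that is visible of it).
The state is a dict: "time": time; "q": joint angles; "dq": joint speeds; "joint_efforts": joint torques, N m; "position": TCP position; "eef_rot": TCP orientation; "contact_force": force on the tool from outside, world axes, zero at the start; "torque": the same for the moment, N m; "finger_gap": finger opening in mm; "grip_force": force on a finger pad.
Only numpy, scipy, OpenCV 4.12 (cv2) and the standard library are available. Lean on these libraries where they do the work, as an engineer would, in place of code of your own. Each camera call takes 0.05 s, during which the arm holds its last target. There are 200 camera calls.

## Working session

There is one attempt and no reset: what is moved stays moved. The work goes in short steps, Python scripts to look and compute and a tool call to move; the robot and the scene stay as the last step left them, time stands still between calls to the robot, and variables do not carry over. Pictures are saved under pics/ and viewed, at most 10 in all, crops included, and the job is handed in when it is done.

Besides the shell and the picture viewer there is one more tool, called after "Request:" by a JSON object that holds its "name" and its "arguments". step_arm: Moves the arm, as the interface text tells. Shifts and turns lie within -1 to 1; 1 stands for 0.15 m of shift or 90 degrees of turn. Its arguments: {"type":"object","properties":{"plan":{"type":"array","items":{"type":"array","items":{"type":"number"}}},"newtons":{"type":"number"}},"required":["plan"]}

```bash
mkdir -p pics; ls; python3 - <<'E'
from plant import robot
import cv2
s=robot.sense();print(s)
for c in("top","side"):
    p,d=robot.camera(c);cv2.imwrite(f"pics/{c}0.png",p[:,:,::-1])
    for l in("red_book","blue_book","green_book","cream_book","tab_red","tab_blue","tab_spare","tab_green","tab_cream","rack"):
        print(c,l,[( [round(v) for v in r["xyz"]],round(r["score"],2)) for r in robot.find_in(c,l)])
E
```

```text
pics
{'time': 0.0, 'q': array([-1.13196475e+00,  1.26395118e-01, -4.06316035e-02,  1.40537175e+00,
       -3.09143952e-05,  1.57082660e+00]), 'dq': array([ 0.00027758,  0.0008301 ,  0.00119776,  0.00031801, -0.00072704,
        0.00132956]), 'joint_efforts': array([ 4.71155181e-04, -4.35916150e+01,  3.52922058e+01,  1.74271152e-02,
       -7.81991525e-05, -1.09227409e-05]), 'position': array([ 222.8828508 , -474.89310702,  230.50972125]), 'eef_rot': array([-3.06476288e+00, -6.83412074e-01,  5.94908784e-04]), 'contact_force': array([ 0.0483257 , -0.05657258,  0.97714965]), 'torque': array([ 0.04084614,  0.01177503, -0.02403002]), 'grip_force': 0.0, 'finger_gap': 85.47585690653165}
top red_book [([575, 196, 82], 0.84), ([414, 214, 138], 0.65), ([540, 69, 155], 0.59)]
top blue_book [([560, -211, 137], 0.65)]
top green_book [([560, -144, 153], 0.67), ([534, -51, 55], 0.58)]
top cream_book [([540, 2, 137], 0.59)]
top tab_red [([500, -221, 11], 0.96)]
top tab_blue [([492, 67, 12], 0.86), ([525, -7, 9], 0.25)]
top tab_spare [([556, -75, 16], 0.76)]
top tab_green [([506, -140, 14], 0.85), ([502, -224, 11], 0.57)]
top tab_cream [([522, -10, 14], 0.66), ([559, 364, 71], 0.38)]
top rack [([529, -51, 52], 0.8)]
side red_book [([464, 210, 123], 0.96), ([593, 195, 71], 0.82), ([596, 76, 138], 0.75)]
side blue_book [([590, -218, 110], 0.67)]
side green_book [([596, -145, 124], 0.89)]
side cream_book [([597, 3, 138], 0.59)]
side tab_red [([622, -221, 10], 0.7), ([594, -147, 125], 0.18)]
side tab_blue [([620, 66, 14], 0.72)]
side tab_spare [([564, -74, 11], 0.96)]
side tab_green [([626, -138, 8], 0.54)]
side tab_cream [([600, -4, 14], 0.64), ([598, 4, 136], 0.53)]
side rack [([606, -51, 35], 0.97)]
```

View pics/top0.png

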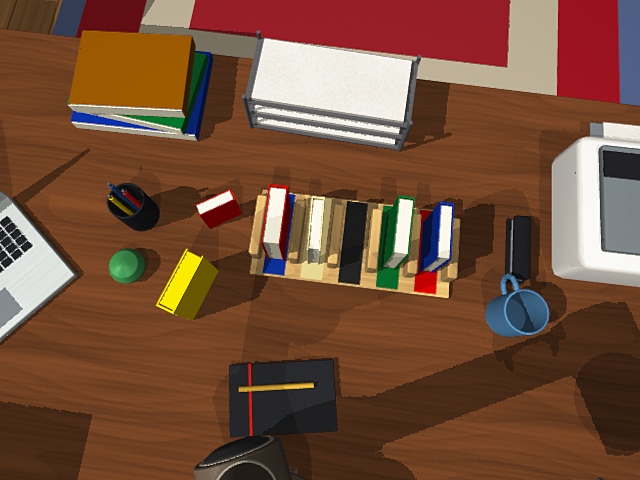

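View pics/side0.png

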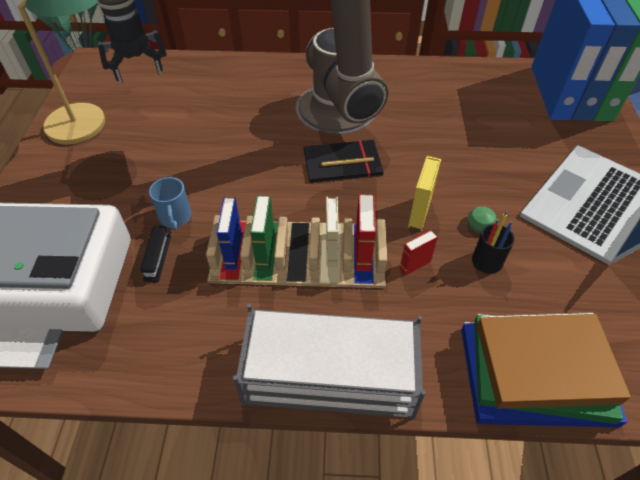

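The top view shows the rack with, left to right, red book (on the blue strip, px 277,220), cream, spare, green, and blue (on the red strip, px 437,240). The small red and the yellow book at px (218,208) and (187,285) are the look-alikes. Next I fit the rack and book poses from depth.

```bash
cat > h.py <<'E'
from plant import robot
import numpy as np, cv2
from scipy.optimize import minimize
def cloud(c):
    P=robot.camera_params(c); p,d=robot.camera(c); K=np.array(P["camera_matrix"])
    R=cv2.Rodrigues(np.array(P["rvec"],float))[0]; t=np.array(P["tvec"]).ravel()
    v,u=np.nonzero(d>0); z=d[v,u]
    X=np.c_[(u-K[0,2])/K[0,0]*z,(v-K[1,2])/K[1,1]*z,z]
    return (X-t)@R, p[v,u].astype(int), p
FY=np.array([-190,-114,-38,38,114,190])
def fit_rack(W):
    box=(W[:,0]>400)&(W[:,0]<680)&(W[:,1]>-320)&(W[:,1]<160)
    A=W[box&(abs(W[:,2]-67)<3)][:,:2]; B=W[box&(abs(W[:,2]-12.5)<3)][:,:2]
    def cost(q):
        c,s=np.cos(q[2]),np.sin(q[2]); M=np.array([[c,-s],[s,c]])
        a=(A-q[:2])@M; b=(B-q[:2])@M
        ea=np.maximum(abs(a[:,0])-60,0)+np.maximum(abs(a[:,1:2]-FY).min(1)-10,0)
        eb=np.maximum(abs(b[:,0])-90,0)+np.maximum(abs(b[:,1])-200,0)
        return np.minimum(ea,12).mean()+np.minimum(eb,12).mean()
    best=min((minimize(cost,[x,y,w],method="Nelder-Mead",options=dict(initial_simplex=[[x,y,w],[x+8,y,w],[x,y+8,w],[x,y,w+.05]])) for x in(530,550) for y in(-90,-72,-55) for w in(-.15,0,.15)),key=lambda r:r.fun)
    return best.x,best.fun,len(A),len(B)
def top(W,z,c,r=75,tol=4):
    m=(abs(W[:,2]-z)<tol)&(np.hypot(W[:,0]-c[0],W[:,1]-c[1])<r)
    return W[m]
E
python3 - <<'E'
from h import *
for c in("top","side"):
    W,C,p=cloud(c); q,f,na,nb=fit_rack(W); print(c,q.round(3),round(f,2),na,nb)
    for n,z,b in(("red",154,152),("blue",146,-152),("green",152,-76),("cream",142,0)):
        e=q[:2]+b*np.array([-np.sin(q[2]),np.cos(q[2])])
        T=top(W,z,e,r=65)
        if len(T)<10: print(n,len(T));continue
        r=cv2.minAreaRect(T[:,:2].astype(np.float32))
        print(n,e.round(),len(T),T.mean(0).round(1),np.round(r[0],1),np.round(r[1],1),round(r[2],1))
E
```

```text
top [ 5.57621e+02 -7.42370e+01  9.00000e-03] 0.41 3264 6834
red [556.  78.] 985 [554.4  76.5 152.3] [554.2  76.3] [110.5  34.4] 1.0
blue [ 559. -226.] 738 [ 566.2 -223.9  144.5] [ 566.3 -199.9] [104.7  76.7] 0.5
green [ 558. -150.] 854 [ 565.9 -150.8  150.3] [ 564.6 -174. ] [ 77.2 107.7] 89.3
cream [558. -74.] 14 [ 555.7 -135.5  142.3] [ 557.1 -135.5] [ 0.5 37.1] 89.1
side [ 5.62357e+02 -7.33930e+01  1.30000e-02] 1.04 1518 3630
red [560.  79.] 292 [559.5  76.5 151.7] [556.5  76.4] [112.3  34.2] 0.6
blue [ 564. -225.] 262 [ 573.4 -219.8  144. ] [ 570.1 -199.3] [ 77.4 108.8] 90.0
green [ 563. -149.] 258 [ 574.7 -150.1  149.6] [ 568.8 -150.3] [ 30.  108.3] 89.1
cream [562. -73.] 10 [ 566. -123.  142.] [554.  -74.3] [ 32.9 128.6] 7.4
```

Request:
{"name": "step_arm", "arguments": {"plan": [[0.1,0.07,0.02,0,0,-0.03,0.75],[0.3,0.21,0.05,0,0,-0.08,0.75],[0.5,0.35,0.1,0,0,-0.13,0.75],[0.7,0.49,0.13,0,0,-0.18,0.75],[0.9,0.63,0.13,0,0,-0.23,0.75],[1,0.7,0.13,0,0,-0.27,0.75],[1,0.9,0.13,0,0,-0.274,0.75],[1,1,0.13,0,0,-0.274,0.75],[1,1,0.13,0,0,-0.274,0.75],[1,1,0.13,0,0,-0.274,0.75]]}}

```text
time: 2.2
position: [373.0, -325.6, 251.1]
eef_rot: [3.141, 0.014, 0.001]
contact_force: [-0.4, -0.1, 0.9]
finger_gap: 64.2
grip_force: 0.0
```

Request:
{"name": "step_arm", "arguments": {"plan": [[0.2,0.1,0,0,0,0,0.75],[0.4,0.2,0,0,0,0,0.75],[0.6,0.3,0,0,0,0,0.75],[0.8,0.4,0,0,0,0,0.75],[0.9,0.5,0,0,0,0,0.75],[0.95,0.6,0,0,0,0,0.75],[1,0.65,0,0,0,0,0.75],[1,0.67,0,0,0,0,0.75],[1,0.67,0,0,0,0,0.75],[1,0.67,0,0,0,0,0.75]]}}

```text
time: 3.2
position: [522.4, -225.3, 251.1]
eef_rot: [3.141, 0.012, 0.0]
contact_force: [-0.8, -0.8, 0.3]
finger_gap: 64.2
grip_force: 0.0
```

```bash
python3 - <<'E'
from h import *
s=robot.sense();print(s["time"],s["position"].round(1),s["eef_rot"].round(4),s["finger_gap"],s["q"].round(2))
W,C,p=cloud("wrist");cv2.imwrite("pics/w1.png",p[:,:,::-1])
P=robot.camera_params("wrist");print(-cv2.Rodrigues(np.array(P["rvec"],float))[0].T@np.array(P["tvec"]).ravel())
for z in(67,146,152):
    m=(abs(W[:,2]-z)<3);print(z,m.sum(),W[m].min(0) if m.any() else 0,W[m].max(0) if m.any() else 0)
T=top(W,145,(563,-225),r=62,tol=2.5);T=T[abs(T[:,1]+225)<30]
r=cv2.minAreaRect(T[:,:2].astype(np.float32));print(len(T),r)
E
```

```text
3.2 [ 522.4 -225.3  251.1] [3.1411e+00 1.2000e-02 2.0000e-04] 64.23601516905246 [-0.41  0.21  0.11  1.46 -0.    2.73]
[ 589.22060153 -224.31599856  393.00894951]
67 12536 [ 415.01776523 -489.00283377   64.00147004] [639.64869438  -5.91016559  69.99670075]
146 8659 [ 513.48972257 -238.51771448  143.00004643] [ 620.69769282 -137.2045187   148.99998207]
152 3504 [ 513.01639318 -166.69748369  149.00024334] [ 620.86576087 -134.76650071  153.44326052]
4049 ((568.3267822265625, -225.1068572998047), (104.8438949584961, 26.06424331665039), 0.6863348484039307)
```

View pics/w1.png

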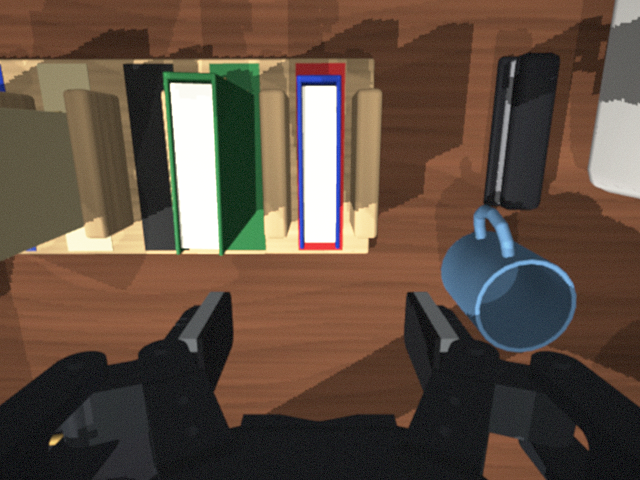

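The wrist view shows the blue book (px 320,162) squarely between its fins at (568,-225), with the green book beside it at px 200. I'll go in and grip it.

Request:
{"name": "step_arm", "arguments": {"plan": [[0.15,0,0,0,0,0,0.72],[0.306,0,-0.1,0,0,0,0.72],[0.306,0,-0.3,0,0,0,0.72],[0.306,0,-0.5,0,0,0,0.72],[0.306,0,-0.7,0,0,0,0.72],[0.306,0,-0.85,0,0,0,0.72],[0.306,0,-0.94,0,0,0,0.72],[0.306,0,-0.96,0,0,0,0.72],[0.306,0,-0.96,0,0,0,0.72],[0.306,0,-0.96,0,0,0,0.2]], "newtons": 60}}

```text
time: 4.25
position: [569.7, -225.2, 108.3]
eef_rot: [3.141, 0.013, 0.003]
contact_force: [-0.3, -0.7, 0.2]
finger_gap: 48.2
grip_force: 0.0
```

Request:
{"name": "step_arm", "arguments": {"plan": [[0,0,0,0,0,0,0],[0,0,0,0,0,0,0],[0,0,0,0,0,0,0],[0,0,0,0,0,0,0],[0,0,0,0,0,0,0],[0,0,0,0,0,0,0],[0,0,0,0,0,0,0],[0,0,0.03,0,0,0,0],[0,0,0.06,0,0,0,0],[0,0,0.1,0,0,0,0]]}}

```text
time: 5.25
position: [568.4, -224.5, 121.3]
eef_rot: [-3.141, -0.013, 0.003]
contact_force: [-0.1, -0.4, -3.6]
finger_gap: 25.2
grip_force: 59.0
```

Request:
{"name": "step_arm", "arguments": {"plan": [[0,0,0.1,0,0,0,0],[0,0,0.25,0,0,0,0],[0,0,0.4,0,0,0,0],[0,0,0.55,0,0,0,0],[0,0,0.7,0,0,0,0],[0,0,0.85,0,0,0,0],[0,0.05,0.97,0,0,0,0],[0,0.15,1,0,0,0,0],[0,0.3,1,0,0,0,0],[0,0.5,1,0,0,0,0]]}}

```text
time: 6.25
position: [568.7, -149.0, 271.0]
eef_rot: [-3.141, -0.011, 0.002]
contact_force: [0.2, 0.8, -3.9]
finger_gap: 25.4
grip_force: 59.3
```

Request:
{"name": "step_arm", "arguments": {"plan": [[-0.02,0.15,0,0,0,0,0],[-0.05,0.3,0,0,0,0,0],[-0.06,0.4,0,0,0,0,0],[-0.06,0.47,0,0,0,0,0],[-0.06,0.5,0,0,0,0,0],[-0.06,0.5,0,0,0,0,0],[-0.06,0.5,0,0,0,0,0],[-0.06,0.5,0,0,0,0,0],[-0.06,0.5,0,0,0,0,0],[-0.06,0.5,0,0,0,0,0]]}}

```text
time: 7.25
position: [560.0, -75.2, 271.7]
eef_rot: [3.142, 0.012, -0.0]
contact_force: [0.5, -0.6, -2.6]
finger_gap: 25.1
grip_force: 59.3
```

```bash
python3 - <<'E'
from h import *
s=robot.sense();print(s["time"],s["position"].round(1),s["eef_rot"].round(4),s["contact_force"].round(1))
W,C,p=cloud("wrist");cv2.imwrite("pics/w2.png",p[:,:,::-1]);np.save("w2.npy",W)
print(fit_rack(W))
m=(W[:,0]>500)&(W[:,0]<620)&(abs(W[:,2]-67)<3)
h,e=np.histogram(W[m][:,1],bins=np.arange(-300,160,4));print([(int(a),int(b)) for a,b in zip(e,h) if b>20])
E
```

```text
7.25 [560.  -75.2 271.7] [ 3.1415e+00  1.2000e-02 -2.0000e-04] [ 0.5 -0.6 -2.6]
(array([ 5.60101660e+02, -7.27721899e+01,  5.72666745e-03]), np.float64(0.8248273658926895), 8174, 25032)
[(-276, 130), (-272, 524), (-268, 591), (-264, 606), (-260, 661), (-256, 217), (-200, 146), (-196, 129), (-140, 40), (-136, 109), (-124, 216), (-120, 473), (-116, 236), (-112, 198), (-108, 183), (-104, 53), (-48, 55), (-44, 179), (-40, 213), (-36, 248), (-32, 574), (-28, 89), (-12, 104), (-8, 41), (28, 44), (32, 119), (36, 227), (40, 534), (44, 543), (48, 54), (56, 234), (60, 92), (104, 28), (108, 52), (112, 54), (116, 53), (120, 49)]
```

View pics/w2.png

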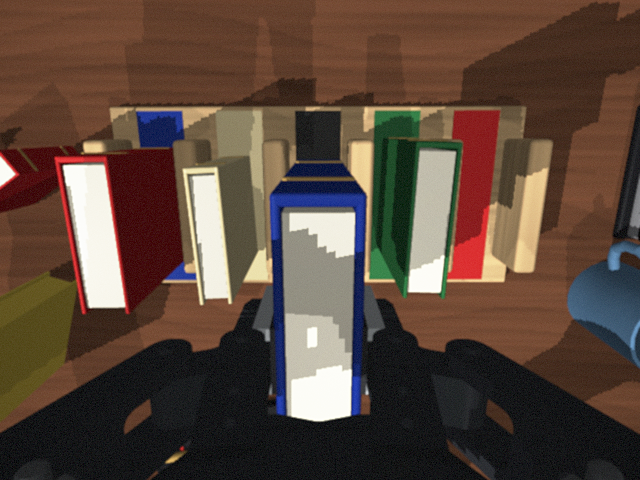

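The blue book hangs over the black strip (px 320,140), centred between its fins. I'll lower it there.

Request:
{"name": "step_arm", "arguments": {"plan": [[0,0,-0.08,0,0,0,0],[0,0,-0.22,0,0,0,0],[0,0,-0.36,0,0,0,0],[0,0,-0.5,0,0,0,0],[0,0,-0.64,0,0,0,0],[0,0,-0.78,0,0,0,0],[0,0,-0.9,0,0,0,0],[0,0,-0.96,0,0,0,0],[0,0,-1,0,0,0,0],[0,0,-1,0,0,0,0]]}}

```text
time: 8.3
position: [559.6, -74.7, 121.1]
eef_rot: [-3.141, -0.013, 0.002]
contact_force: [-1.1, 0.2, -2.7]
finger_gap: 25.8
grip_force: 59.3
```

Request:
{"name": "step_arm", "arguments": {"plan": [[0,0,-0.03,0,0,0,0],[0,0,-0.05,0,0,0,0],[0,0,-0.065,0,0,0,0],[0,0,-0.075,0,0,0,0],[0,0,-0.082,0,0,0,0],[0,0,-0.087,0,0,0,0],[0,0,-0.091,0,0,0,0],[0,0,-0.095,0,0,0,0],[0,0,-0.097,0,0,0,0],[0,0,-0.097,0,0,0,0]]}}

```text
time: 9.3
position: [560.0, -74.8, 108.2]
eef_rot: [3.141, 0.013, 0.001]
contact_force: [-3.8, 0.1, 5.3]
finger_gap: 25.4
grip_force: 60.5
```

Request:
{"name": "step_arm", "arguments": {"plan": [[0,0,0,0,0,0,0.4],[0,0,0,0,0,0,0.65],[0,0,0,0,0,0,0.65],[0,0,0,0,0,0,0.65],[0,0,0.1,0,0,0,0.65],[0,0,0.3,0,0,0,0.65],[0,0,0.5,0,0,0,0.65],[0,0.2,0.7,0,0,0,0.7],[0,0.5,0.9,0,0,0,0.75],[0,0.8,0.97,0,0,0,0.75]]}}

```text
time: 10.3
position: [561.3, 27.7, 255.7]
eef_rot: [-3.125, -0.064, -0.005]
contact_force: [0.2, 0.4, -0.6]
finger_gap: 64.2
grip_force: 0.0
```

Request:
{"name": "step_arm", "arguments": {"plan": [[-0.04,0.2,0,0,0,0,0.75],[-0.1,0.2,0,0,0,0,0.75],[-0.2,0.2,0,0,0,0,0.75],[-0.3,0.2,0,0,0,0,0.75],[-0.3,0.2,0,0,0,0,0.75],[-0.3,0.2,0,0,0,0,0.75],[-0.3,0.2,0,0,0,0,0.75],[-0.3,0.2,0,0,0,0,0.75],[-0.3,0.2,0,0,0,0,0.75],[-0.3,0.2,0,0,0,0,0.75]]}}

```text
time: 11.3
position: [516.9, 39.9, 252.5]
eef_rot: [-3.113, -0.097, 0.002]
contact_force: [0.4, 1.0, -0.4]
finger_gap: 63.7
grip_force: 0.0
```

```bash
python3 - <<'E'
from h import *
s=robot.sense();print(s["time"],s["position"].round(1),s["eef_rot"].round(4),s["contact_force"].round(1))
W,C,p=cloud("wrist");cv2.imwrite("pics/w3.png",p[:,:,::-1]);np.save("w3.npy",W)
T=top(W,153,(556,77),r=65,tol=3);T=T[abs(T[:,1]-77)<35];print(len(T),cv2.minAreaRect(T[:,:2].astype(np.float32)))
T=top(W,145,(560,-75),r=65,tol=3);T=T[abs(T[:,1]+75)<35];print(len(T),cv2.minAreaRect(T[:,:2].astype(np.float32)),T.mean(0))
m=(W[:,0]>500)&(W[:,0]<620)&(abs(W[:,2]-67)<3)
h,e=np.histogram(W[m][:,1],bins=np.arange(-120,160,2));print([(int(a),int(b)) for a,b in zip(e,h) if b>40])
E
```

```text
11.3 [516.9  39.9 252.5] [-3.1126e+00 -9.6900e-02  2.3000e-03] [ 0.4  1.  -0.4]
7624 ((555.38232421875, 76.60572814941406), (109.5281982421875, 34.408992767333984), 1.0790797472000122)
5668 ((558.8052368164062, -74.42788696289062), (104.69105529785156, 27.151527404785156), 0.6341902613639832) [563.15574873 -74.47608644 143.56488727]
[(-64, 78), (-62, 223), (-46, 226), (-44, 334), (-42, 370), (-40, 374), (-38, 372), (-36, 360), (-34, 371), (-32, 378), (-30, 387), (-28, 222), (30, 282), (32, 360), (34, 370), (36, 368), (38, 366), (40, 369), (42, 360), (44, 369), (46, 354), (48, 154), (58, 48), (112, 224), (114, 360), (116, 370), (118, 361), (120, 341), (122, 334), (124, 87)]
```

View pics/w3.png

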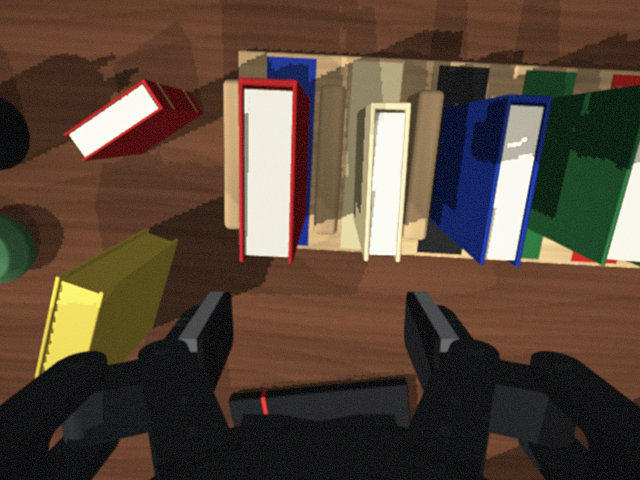

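The arm stopped short because joint 6 is at its limit. I'll give the tool a half turn, which is the same grasp. The picture shows the red book upright at px (268,170), and the blue book standing in the spare bay.

Request:
{"name": "step_arm", "arguments": {"plan": [[0,0,0,0,0,0.09,0.75],[0,0,0,0,0,0.18,0.75],[0,0,0,0,0,0.28,0.75],[0,0,0,0,0,0.37,0.75],[0,0,0,0,0,0.47,0.75],[0,0,0,0,0,0.56,0.75],[0,0,0,0,0,0.66,0.75],[0,0,0,0,0,0.75,0.75],[0,0,0,0,0,0.85,0.75],[0,0,0,0,0,0.94,0.75]]}}

```text
time: 12.35
position: [516.8, 40.0, 252.7]
eef_rot: [-2.236, -2.179, 0.031]
contact_force: [-0.6, -0.0, -0.6]
finger_gap: 63.9
grip_force: 0.0
```

Request:
{"name": "step_arm", "arguments": {"plan": [[0,0,0,0,0,0.09,0.75],[0,0,0,0,0,0.18,0.75],[0,0,0,0,0,0.28,0.75],[0,0,0,0,0,0.37,0.75],[0,0,0,0,0,0.47,0.75],[0,0,0,0,0,0.56,0.75],[0,0,0,0,0,0.66,0.75],[0,0,0,0,0,0.75,0.75],[0,0,0,0,0,0.85,0.75],[0,0,0,0,0,0.94,0.75]]}}

```text
time: 13.35
position: [516.8, 40.0, 252.7]
eef_rot: [-0.188, -3.134, 0.043]
contact_force: [-0.2, 0.1, -0.3]
finger_gap: 64.1
grip_force: 0.0
```

```bash
python3 - <<'E'
from h import *
s=robot.sense();R=cv2.Rodrigues(s["eef_rot"])[0];print(s["time"],s["position"].round(1),R.round(4).tolist(),np.degrees(np.arctan2(R[1,0],R[0,0])),s["q"].round(2))
E
```

```text
13.35 [516.8  40.  252.7] [[-0.9928, 0.1195, -0.0029], [0.1196, 0.9924, -0.0274], [-0.0004, -0.0276, -0.9996]] 173.13296935974168 [ 0.09  0.12 -0.    1.46 -0.03  0.21]
```

```bash
python3 - <<'E'
from h import *
s=robot.sense();R=cv2.Rodrigues(s["eef_rot"])[0];a=np.radians(180.6)
G=np.array([[np.cos(a),np.sin(a),0],[np.sin(a),-np.cos(a),0],[0,0,-1.]])
print(cv2.Rodrigues(G@R.T)[0].ravel()/(np.pi/2),(np.array([555.4,76.6,252])-s["position"])/150)
E
```

```text
[ 0.01756088 -0.00072226  0.08296503] [ 0.25754229  0.24400045 -0.00480982]
```

Request:
{"name": "step_arm", "arguments": {"plan": [[0.08,0.08,0,0.006,0,0.03,0.75],[0.17,0.17,0,0.012,-0.001,0.06,0.75],[0.24,0.235,0,0.017,-0.001,0.083,0.75],[0.258,0.244,0,0.0175,-0.001,0.083,0.75],[0.258,0.244,-0.1,0.0175,-0.001,0.083,0.75],[0.258,0.244,-0.25,0.0175,-0.001,0.083,0.75],[0.258,0.244,-0.4,0.0175,-0.001,0.083,0.75],[0.258,0.244,-0.46,0.0175,-0.001,0.083,0.75],[0.258,0.244,-0.48,0.0175,-0.001,0.083,0.75],[0.258,0.244,-0.48,0.0175,-0.001,0.083,0.75]]}}

```text
time: 14.35
position: [555.3, 76.4, 181.1]
eef_rot: [-0.006, 3.141, -0.0]
contact_force: [-0.8, -0.7, 0.6]
finger_gap: 64.0
grip_force: 0.0
```

```bash
python3 - <<'E'
from h import *
s=robot.sense();R=cv2.Rodrigues(s["eef_rot"])[0];print(s["time"],s["position"].round(1),R[:,2].round(4),np.degrees(np.arctan2(R[1,0],R[0,0])),s["q"].round(2))
E
```

```text
14.35 [555.3  76.4 181.1] [ 3.e-04 -1.e-04 -1.e+00] -179.7769942106476 [ 0.14  0.2  -0.07  1.31 -0.    0.13]
```

Request:
{"name": "step_arm", "arguments": {"plan": [[0,0,-0.1,0,0,0.004,0.75],[0,0,-0.25,0,0,0.004,0.75],[0,0,-0.38,0,0,0.004,0.75],[0,0,-0.45,0,0,0.004,0.75],[0,0,-0.467,0,0,0.004,0.75],[0,0,-0.467,0,0,0.004,0.3],[0,0,-0.467,0,0,0.004,0],[0,0,-0.467,0,0,0.004,0],[0,0,-0.467,0,0,0.004,0],[0,0,-0.467,0,0,0.004,0]], "newtons": 70}}

```text
time: 15.35
position: [556.2, 76.5, 112.1]
eef_rot: [-0.016, 3.139, -0.0]
contact_force: [-0.8, -1.0, 5.8]
finger_gap: 33.7
grip_force: 70.8
```

Request:
{"name": "step_arm", "arguments": {"plan": [[0,0,0,0,0,0,0],[0,0,0,0,0,0,0],[0,0,0,0,0,0,0],[0,0,0.03,0,0,0,0],[0,0,0.06,0,0,0,0],[0,0,0.1,0,0,0,0],[0,0,0.2,0,0,0,0],[0,0,0.35,0,0,0,0],[0,0,0.5,0,0,0,0],[0,0,0.65,0,0,0,0]]}}

```text
time: 16.35
position: [555.0, 76.5, 208.9]
eef_rot: [0.017, -3.141, 0.0]
contact_force: [1.0, 0.4, -4.8]
finger_gap: 33.0
grip_force: 69.9
```

Request:
{"name": "step_arm", "arguments": {"plan": [[0,0,0.15,0,0,0,0],[0,0,0.3,0,0,0,0],[0,0,0.42,0,0,0,0],[0,-0.05,0.46,0,0,0,0],[0,-0.15,0.46,0,0,0,0],[0.01,-0.3,0.46,0,0,0,0],[0.02,-0.48,0.46,0,0,0,0],[0.03,-0.66,0.46,0,0,0,0],[0.033,-0.84,0.46,0,0,0,0],[0.033,-1,0.46,0,0,0,0]]}}

```text
time: 17.35
position: [559.4, -75.9, 275.5]
eef_rot: [0.015, -3.139, 0.0]
contact_force: [0.8, 0.3, -4.3]
finger_gap: 33.1
grip_force: 70.1
```

Request:
{"name": "step_arm", "arguments": {"plan": [[0,-0.17,0,0,0,0,0],[0,-0.34,0,0,0,0,0],[0,-0.51,0,0,0,0,0],[0,-0.68,0,0,0,0,0],[0,-0.83,0,0,0,0,0],[0,-0.93,0,0,0,0,0],[0,-1,0,0,0,0,0],[0,-1,0,0,0,0,0],[0,-1,0,0,0,0,0],[0,-1,0,0,0,0,0]]}}

```text
time: 18.35
position: [560.3, -222.6, 277.3]
eef_rot: [-0.018, 3.141, 0.0]
contact_force: [-0.0, 0.0, -5.3]
finger_gap: 33.4
grip_force: 70.4
```

```bash
python3 - <<'E'
from h import *
s=robot.sense();R=cv2.Rodrigues(s["eef_rot"])[0];print(s["time"],s["position"].round(1),R[:,2].round(4),np.degrees(np.arctan2(R[1,0],R[0,0])),s["contact_force"],s["q"].round(2))
# the wrist camera is now on the near side: book points and rack fins in view
W,C,p=cloud("wrist");cv2.imwrite("pics/w4.png",p[:,:,::-1])
m=(W[:,0]>500)&(W[:,0]<620)&(abs(W[:,2]-67)<3)
h,e=np.histogram(W[m][:,1],bins=np.arange(-300,-60,2));print([(int(a),int(b)) for a,b in zip(e,h) if b>30])
m=(W[:,2]>170)&(W[:,2]<300)&(C[:,0]>2*C[:,2]);print(W[m].min(0),W[m].max(0))
print(fit_rack(W))
E
```

```text
18.35 [ 560.3 -222.6  277.3] [ 3.e-04  3.e-04 -1.e+00] -179.3385844847946 [-1.15621334e-03  1.24488793e-02 -5.29348582e+00] [-0.38  0.29  0.26  1.54  0.   -0.39]
[(-274, 45), (-272, 57), (-270, 55), (-268, 48), (-266, 54), (-264, 44), (-262, 38), (-260, 45), (-258, 32), (-192, 36), (-190, 35), (-188, 33), (-186, 49), (-184, 44), (-182, 43), (-122, 40), (-120, 45), (-118, 44), (-116, 46), (-114, 50), (-112, 46), (-110, 54), (-108, 211), (-106, 254), (-104, 117), (-88, 288)]
[ 504.31343814 -251.83366352  179.52676424] [ 554.2973997  -206.47110459  299.95997374]
(array([ 5.52282284e+02, -6.20306345e+01,  7.36157575e-02]), np.float64(2.7174534907701333), 2769, 15731)
```

View pics/w4.png

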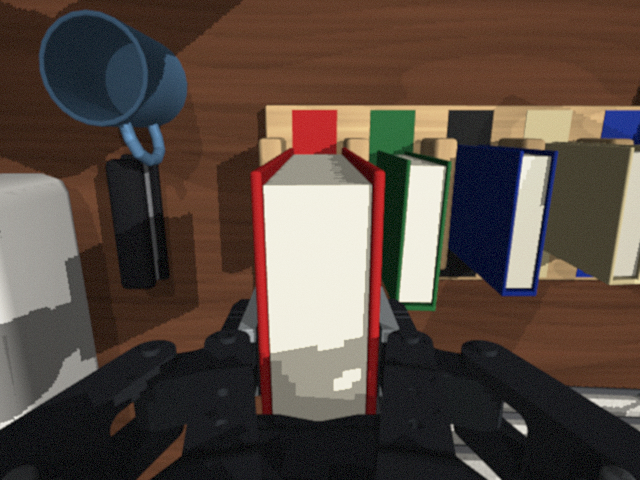

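The red book hangs over the red strip (px 315,130) between its fins, needing about 3 mm more to -y. I'll lower it now.

Request:
{"name": "step_arm", "arguments": {"plan": [[0,-0.018,-0.06,0,0,0,0],[0,-0.018,-0.2,0,0,0,0],[0,-0.018,-0.35,0,0,0,0],[0,-0.018,-0.5,0,0,0,0],[0,-0.018,-0.64,0,0,0,0],[0,-0.018,-0.78,0,0,0,0],[0,-0.018,-0.9,0,0,0,0],[0,-0.018,-0.96,0,0,0,0],[0,-0.018,-1,0,0,0,0],[0,-0.018,-1,0,0,0,0]]}}

```text
time: 19.4
position: [560.1, -226.0, 126.7]
eef_rot: [0.017, -3.141, -0.0]
contact_force: [-0.0, -0.7, -5.6]
finger_gap: 33.3
grip_force: 70.3
```

Request:
{"name": "step_arm", "arguments": {"plan": [[0,0,-0.03,0,0,0,0],[0,0,-0.05,0,0,0,0],[0,0,-0.07,0,0,0,0],[0,0,-0.08,0,0,0,0],[0,0,-0.088,0,0,0,0],[0,0,-0.094,0,0,0,0],[0,0,-0.098,0,0,0,0],[0,0,-0.102,0,0,0,0],[0,0,-0.104,0,0,0,0],[0,0,-0.104,0,0,0,0]]}}

```text
time: 20.4
position: [560.3, -226.2, 112.2]
eef_rot: [-0.016, 3.141, -0.0]
contact_force: [-2.2, 0.1, 0.3]
finger_gap: 33.2
grip_force: 71.1
```

Request:
{"name": "step_arm", "arguments": {"plan": [[0,0,-0.003,0,0,0,0],[0,0,-0.003,0,0,0,0],[0,0,-0.003,0,0,0,0.5],[0,0,-0.003,0,0,0,0.72],[0,0,-0.003,0,0,0,0.72],[0,0,-0.003,0,0,0,0.72],[0,0,0.1,0,0,0,0.72],[0,0,0.25,0,0,0,0.72],[0,0,0.45,0,0,0,0.72],[0,0.15,0.65,0,0,0,0.72]]}}

```text
time: 21.4
position: [560.1, -205.1, 209.5]
eef_rot: [0.012, -3.141, 0.001]
contact_force: [0.6, -0.7, -0.1]
finger_gap: 61.5
grip_force: 0.0
```

Request:
{"name": "step_arm", "arguments": {"plan": [[0,0.2,0.15,0,0,0,0.72],[0,0.4,0.15,0,0,0,0.72],[0,0.55,0.15,0,0,0,0.72],[0,0.7,0.15,0,0,0,0.72],[0,0.8,0.15,0,0,0,0.72],[0,0.85,0.15,0,0,0,0.72],[0,0.862,0.15,0,0,0,0.72],[0,0.862,0.15,0,0,0,0.72],[0,0.862,0.15,0,0,0,0.72],[0,0.862,0.15,0,0,0,0.72]]}}

```text
time: 22.4
position: [560.3, -75.1, 231.5]
eef_rot: [-0.015, 3.141, -0.0]
contact_force: [-0.4, -0.2, 0.1]
finger_gap: 61.6
grip_force: 0.0
```

```bash
python3 - <<'E'
from h import *
s=robot.sense();R=cv2.Rodrigues(s["eef_rot"])[0];print(s["time"],s["position"].round(1),R[:,2].round(4),np.degrees(np.arctan2(R[1,0],R[0,0])))
for c in("wrist","top"):
    W,C,p=cloud(c)
    if c=="wrist":cv2.imwrite("pics/w5.png",p[:,:,::-1])
    for n,z,y in(("blue",145,-75),("red",153,-226)):
        T=top(W,z,(560,y),r=65,tol=3);T=T[abs(T[:,1]-y)<35];print(c,n,len(T),len(T) and cv2.minAreaRect(T[:,:2].astype(np.float32)))
E
```

```text
22.4 [560.3 -75.1 231.5] [ 1.e-04 -2.e-04 -1.e+00] -179.45516729481307
wrist blue 5816 ((558.8603515625, -74.35763549804688), (104.50706481933594, 26.094087600708008), 0.642507016658783)
wrist red 8822 ((559.9534912109375, -225.54193115234375), (110.05023193359375, 35.70927810668945), 1.00411057472229)
top blue 0 0
top red 0 0
```

View pics/w5.png

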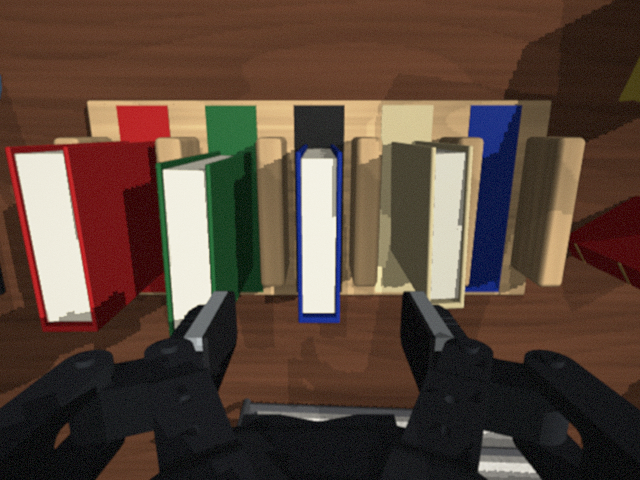

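The red book stands in the red bay (px 60,235) and the blue one in the spare bay right below the gripper (px 320,235). The blue bay at px 495 is free. I'll grip the blue book.

Request:
{"name": "step_arm", "arguments": {"plan": [[-0.007,0.004,-0.1,0,0,0,0.72],[-0.007,0.004,-0.25,0,0,0,0.72],[-0.007,0.004,-0.4,0,0,0,0.72],[-0.007,0.004,-0.55,0,0,0,0.72],[-0.007,0.004,-0.7,0,0,0,0.72],[-0.007,0.004,-0.79,0,0,0,0.72],[-0.007,0.004,-0.82,0,0,0,0.72],[-0.007,0.004,-0.827,0,0,0,0.72],[-0.007,0.004,-0.827,0,0,0,0.3],[-0.007,0.004,-0.827,0,0,0,0]], "newtons": 60}}

```text
time: 23.5
position: [560.0, -73.9, 108.7]
eef_rot: [-0.016, 3.139, -0.001]
contact_force: [0.2, -0.4, -0.3]
finger_gap: 33.2
grip_force: 0.0
```

Request:
{"name": "step_arm", "arguments": {"plan": [[0,0,0,0,0,0,0],[0,0,0,0,0,0,0],[0,0,0,0,0,0,0],[0,0,0,0,0,0,0],[0,0,0.05,0,0,0,0],[0,0,0.15,0,0,0,0],[0,0,0.3,0,0,0,0],[0,0,0.45,0,0,0,0],[0,0,0.6,0,0,0,0],[0,0,0.75,0,0,0,0]]}}

```text
time: 24.5
position: [558.6, -73.5, 220.4]
eef_rot: [0.017, -3.14, -0.001]
contact_force: [0.2, 0.4, -3.7]
finger_gap: 25.5
grip_force: 59.0
```

Request:
{"name": "step_arm", "arguments": {"plan": [[0,0,0.12,0,0,0,0],[0,0,0.25,0,0,0,0],[0,0.03,0.3,0,0,0,0],[0,0.13,0.3,0,0,0,0],[0,0.3,0.3,0,0,0,0],[0,0.48,0.3,0,0,0,0],[0,0.66,0.3,0,0,0,0],[0,0.84,0.3,0,0,0,0],[0,0.96,0.3,0,0,0,0],[0,1,0.3,0,0,0,0]]}}

```text
time: 25.5
position: [558.3, 78.9, 263.4]
eef_rot: [0.021, -3.139, -0.001]
contact_force: [0.0, -1.0, -3.8]
finger_gap: 25.3
grip_force: 59.4
```

```bash
python3 - <<'E'
from h import *
W,C,p=cloud("wrist");s=robot.sense();R=cv2.Rodrigues(s["eef_rot"])[0];print(s["time"],s["position"].round(1),R[:,2].round(4),np.degrees(np.arctan2(R[1,0],R[0,0])),s["q"].round(2))
cv2.imwrite("pics/w6.png",p[:,:,::-1])
E
```

```text
25.55 [558.5  78.6 263.6] [-2.1e-03  4.0e-04 -1.0e+00] -179.23854924442017 [0.14 0.21 0.13 1.49 0.   0.13]
```

View pics/w6.png

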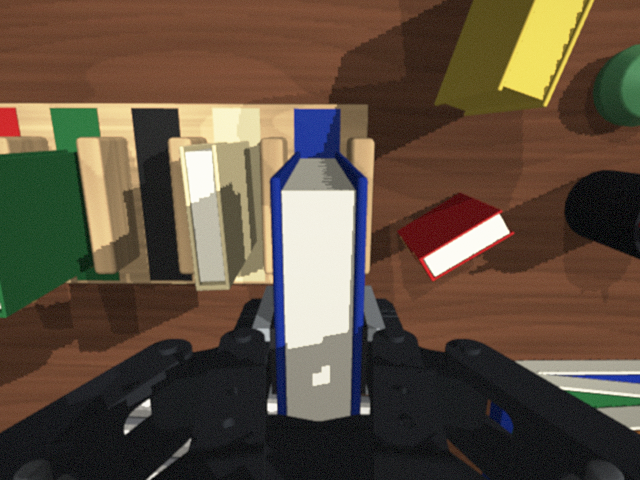

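The blue book hangs over the blue strip (px 318,130), between its fins. I'll lower it.

Request:
{"name": "step_arm", "arguments": {"plan": [[0,0,-0.06,0,0,0,0],[0,0,-0.2,0,0,0,0],[0,0,-0.35,0,0,0,0],[0,0,-0.5,0,0,0,0],[0,0,-0.64,0,0,0,0],[0,0,-0.78,0,0,0,0],[0,0,-0.88,0,0,0,0],[0,0,-0.93,0,0,0,0],[0,0,-0.96,0,0,0,0],[0,0,-0.97,0,0,0,0]]}}

```text
time: 26.55
position: [559.2, 75.7, 119.3]
eef_rot: [-0.015, 3.142, -0.0]
contact_force: [0.5, -0.9, -2.5]
finger_gap: 25.6
grip_force: 59.5
```

Request:
{"name": "step_arm", "arguments": {"plan": [[0,0,-0.02,0,0,0,0],[0,0,-0.035,0,0,0,0],[0,0,-0.045,0,0,0,0],[0,0,-0.053,0,0,0,0],[0,0,-0.06,0,0,0,0],[0,0,-0.066,0,0,0,0],[0,0,-0.071,0,0,0,0],[0,0,-0.074,0,0,0,0],[0,0,-0.077,0,0,0,0],[0,0,-0.077,0,0,0,0]]}}

```text
time: 27.55
position: [559.3, 76.2, 108.8]
eef_rot: [-0.017, 3.141, 0.0]
contact_force: [-3.6, -0.2, 4.7]
finger_gap: 25.3
grip_force: 60.5
```

Request:
{"name": "step_arm", "arguments": {"plan": [[0,0,0,0,0,0,0],[0,0,0,0,0,0,0.4],[0,0,0,0,0,0,0.7],[0,0,0,0,0,0,0.7],[0,0,0,0,0,0,0.7],[0,0,0.1,0,0,0,0.7],[0,0,0.3,0,0,0,0.7],[0,0,0.5,0,0,0,0.7],[0,0,0.75,0,0,0,0.7],[0,0,1,0,0,0,0.7]]}}

```text
time: 28.55
position: [559.0, 76.2, 259.1]
eef_rot: [0.016, -3.141, 0.0]
contact_force: [0.8, -0.2, 0.3]
finger_gap: 59.6
grip_force: 0.0
```

Request:
{"name": "step_arm", "arguments": {"plan": [[-0.2,0,0.1,0,0,0,0.7],[-0.4,0,0.2,0,0,0,0.7],[-0.6,0,0.3,0,0,0,0.7],[-0.8,0,0.3,0,0,0,0.7],[-1,0,0.3,0,0,0,0.7],[-1,0,0.3,0,0,0,0.7],[-1,0,0.3,0,0,0,0.7],[-1,0,0.3,0,0,0,0.7],[-1,0,0.3,0,0,0,0.7],[-1,0,0.3,0,0,0,0.7]]}}

```text
time: 29.55
position: [409.9, 76.2, 302.5]
eef_rot: [0.016, -3.141, 0.0]
contact_force: [-0.4, 0.2, -0.1]
finger_gap: 60.0
grip_force: 0.0
```

Request:
{"name": "step_arm", "arguments": {"plan": [[-0.2,0,0,0,0,0,0.7],[-0.4,0,0,0,0,0,0.7],[-0.6,0,0,0,0,0,0.7],[-0.8,0,0,0,0,0,0.7],[-0.8,0,0,0,0,0,0.7],[-0.8,0,0,0,0,0,0.7],[-0.8,0,0,0,0,0,0.7],[-0.8,0,0,0,0,0,0.7],[-0.8,0,0,0,0,0,0.7],[-0.8,0,0,0,0,0,0.7]]}}

```text
time: 30.55
position: [289.6, 76.2, 302.8]
eef_rot: [0.016, -3.141, 0.0]
contact_force: [0.6, -0.4, -0.6]
finger_gap: 59.8
grip_force: 0.0
```

```bash
python3 - <<'E'
from h import *
for c in("top","side"):
    W,C,p=cloud(c)
    if c=="top":cv2.imwrite("pics/end.png",p[:,:,::-1])
    print(c,fit_rack(W)[0].round(3))
    for n,z,y in(("blue",144,77),("red",152,-226)):
        T=top(W,z,(560,y),r=65,tol=4);T=T[abs(T[:,1]-y)<32];print(n,len(T),len(T) and (cv2.minAreaRect(T[:,:2].astype(np.float32)),T[:,2].mean()))
E
```

```text
top [ 5.57572e+02 -7.52070e+01  1.00000e-02]
blue 786 (((556.2582397460938, 75.80729675292969), (104.73193359375, 26.48151969909668), 0.5902837514877319), np.float64(143.9317113078491))
red 1163 (((557.5874633789062, -226.05874633789062), (109.75090026855469, 34.81645584106445), 1.0457087755203247), np.float64(151.78187926738568))
side [ 5.62321e+02 -7.56090e+01  1.50000e-02]
blue 390 (((558.2605590820312, 75.85311126708984), (107.71513366699219, 26.15945816040039), 0.8496037125587463), np.float64(142.6493880721817))
red 541 (((561.8225708007812, -226.4583740234375), (111.73738098144531, 35.38377380371094), 1.126330852508545), np.float64(150.4569737386519))
```

View pics/end.png

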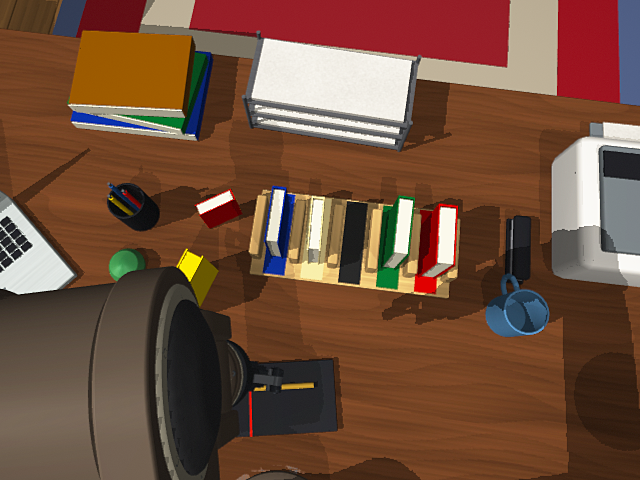

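The picture shows the blue book on the blue strip (px 278,220) and the red book on the red strip (px 440,245). Both measure upright, square and centred to within about 3 mm, and nothing else has visibly moved.

```bash
python3 -c "
from plant import robot
print(robot.close_job())"
```

```text
the job is handed in; nothing more can be done
None
```

The red and blue books are swapped: each now stands upright and centred in the bay of its own colour, nothing else visibly moved, and the job was handed in after about 31 s of the allowed 64.

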